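Tuck an edging strip under the jig's lapped leaf and hold it flat

TASK

First flip the jig's cam lever fully over, away from the robot, which brings the back stop forward and locks it. Then pick up the aluminium edging strip, lay its flat on the jig's wooden bed and tuck its plain edge under the lapped steel leaf, without lifting the leaf, until it is square against the back stop. Finish while still gripping the strip by its upright flange and pressing it firmly flat down on the bed, ready to be drilled; leave the tin, the bowl and the hammer where they are.

Things in the scene. Friction and masses are not known exactly. Their poses are not given: they have to be found in the camera images.
- jig: Fixed fitting jig, yaw within 0.2 rad. Origin on the bench (z 0); x away from the robot, the way the strip is tucked, y left, z up; jig coordinates below are in this frame, mm. Dark steel base plate 240 x 220 x 6 (x -140 to 100) carries the wooden bed. Two aluminium cheeks beside the leaf (x 14 to 90, tops z 38, inner faces y +77 and -77). Cam lever on its right (-y) side.
- bed: Brown wooden bed of the jig, 220 x 200 mm, fixed: x -130 to 90, y -100 to 100 in the jig's frame, flat top at z = 20. Origin: 14 mm below its top, below it the base plate; axes as the jig's.
- leaf (a joint): Steel leaf 146 mm wide, 4 mm thick, 0.3 kg, lapped over the far part of the bed, hinged along its far edge (jig x 82, z 31), free to swing up. 0: rest, level on a limit, underside 8 mm above the bed (the strip is 4 mm thick), not pressing on the strip; grows as its near edge is lifted (rad).
- leaf_lip (a point): Middle of the near edge of the leaf (jig x 0, y 0, z 35 at rest). The nearest 14 mm of the leaf are bent up by about 28 degrees as a lead-in, so the mouth is about 14 mm high there.
- stop (a joint): Back stop, an aluminium bar 130 mm wide and 7 mm high lying on the bed under the leaf, driven by the cam lever: 0 is drawn back, 0.012 m (lever fully over) is forward, towards the robot, and locked. It cannot be pushed back by 25 N or less.
- stop_face (a point): Middle of the stop's near face, at bed height; axes as the jig's. Jig x 56 with the lever at 0, x 44 with the lever fully over.
- lever (a joint): Cam lever: steel rod 10 mm thick with a black ball knob 20 mm across, centre 60 mm from the pivot; swings in the jig's x-z plane. 0: leans 50 deg from upright towards the robot (-x); grows as the knob goes up and over, away from the robot; 1.75 rad: end stop, 50 deg away (+x). Starts at 0 to 0.35. Friction needs 4 to 5 N at the knob; stays where left.
- lever_knob (a point): Centre of the cam lever's ball knob.
- lever_pivot (a point): Axis of the cam lever: jig x 50, y -121, z 36.
- strip: Loose aluminium angle strip, about 0.2 kg, flat on the bench left or right of the jig, yaw within 0.4 rad. Flat 90 (x) x 110 (y) x 4 mm; along its near (-x) edge an upright flange 8 mm thick, 110 mm long, x -45 to -37, top 38 mm above the underside. Origin: centre of the flat's underside; x points from flange to plain edge, z up.
- strip_edge (a point): Middle of the strip's plain edge at its underside (strip x 45, y 0, z 0); axes as the strip's.
- strip_grip (a point): Point for the TCP to grip the flange from above, fingers closing along the strip's x: strip x -41, y 0, z 26 (12 mm below the flange's top).
- tin: Bystander: shallow blue tin of findings, 80 x 110 x 20 mm, lying on the other side of the jig from the strip. Origin: centre of its underside. Leave alone.
- pot: Bystander: dark wooden bowl, 84 mm across, 70 mm high, far left. Origin: centre of its underside. Leave alone.
- hammer: Bystander: hammer 220 mm long lying far right. Leave alone.

How it is judged (in metres and radians):
On the way, in this order (a step that is already met when the one before it is completed fails the run):
1. the cam lever is flipped fully over (past 1.55 of 1.75 rad) (value of joint lever above 1.55 rad), for 0.2 s.
2. the strip's plain edge is under the leaf, low on the bed (x of strip_edge in the frame of jig above 0.012 m and z of strip_edge in the frame of jig between 0.017 and 0.0245 m and y of strip_edge in the frame of jig between -0.03 and 0.03 m), for 0.1 s.
At the end, for the whole second after the job is handed in: Lever over (past 1.5 rad), leaf at rest (under 0.03 rad), plain edge under it within 4 mm of the stop and 30 mm of the middle; strip flat (tilt under 0.04 rad, within 2.5 mm of the bed), square (0.07 rad), still (0.02 m/s), gripped (over 2 N) and pressed on the bed with over 5 N (value of joint lever above 1.5 rad and value of joint leaf below 0.03 rad and x of strip_edge in the frame of stop_face above -0.004 m and z of strip_edge in the frame of jig between 0.017 and 0.0245 m and y of strip_edge in the frame of jig between -0.03 and 0.03 m and z of strip in the frame of jig below 0.0225 m and angle between the x axis of strip and the x axis of jig, either way round below 0.07 rad and angle between strip's own z axis and vertical below 0.04 rad and contact force between strip and bed above 5 N and contact force between the fingers and strip above 2 N and linear speed of strip below 0.02 m/s); the arm keeps its last pose, push and grip.
It fails at once if the leaf is lifted by more than 0.06 rad (5 mm at its edge) (value of joint leaf above 0.06 rad).
It fails at once if the tin, bowl or hammer is moved by more than 30 mm (distance of any of tin, pot, hammer from where it was at the start of the episode above 0.03 m).
It also fails if it takes over 58 s, if anything falls off the work surface, if the arm or the gripper's body presses on something with over 40 N, if the wrist force passes 120 N, or if a joint passes its speed limit or range.

ROBOT

A 6-joint arm with a two-finger parallel gripper is mounted at the origin on the work surface. World frame = base frame: x ahead of the robot, y to its left, z up, the work surface at z = 0. Lengths are in m, angles in degrees, forces in N, time in s.
With the tool pointing down it reaches from about 0.3 to 0.85 m from the base axis. Payload 4.2 kg.
Tool frame: the origin (TCP) lies between the finger pads, 19 mm behind the fingertips; this is the grasp point; z points along the fingers, y is the line along which they close (so a half turn about z gives the same grasp; the last joint's range is limited). The gripper opens to 91 mm and grips with 3 to 60 N. Pads are 32 mm wide; open, the fingers measure 118 mm over their backs; the gripper's body (76 mm by 178 mm) begins 60 mm behind the grasp point.
Start: joints at [-68.87, 18.312, 89.639, -0, 72.044, -1.146], TCP at [0.218, -0.532, 0.233] pointing down, gripper open.
Joint ranges: [-177.97, 177.97], [-48.28, 115.42], [12.27, 149.76], [-77.06, 257.06], [2.81, 150.46], [-146.56, 146.56]. Speed limits (degrees/s): [147.25, 147.25, 180, 180, 180, 180].

INTERFACE

Orientations are given as [roll, pitch, yaw] about the fixed x, y, z axes, in that order (R = Rz(yaw) Ry(pitch) Rx(roll)).
In Python, from station import bot gives the robot as it stands.
- The arm moves only by the shell command python3 drive.py FILE [FORCE], which reads ROWS from the file FILE. ROWS is a JSON list that holds a single list of rows (three levels of brackets), with 1 to 12 rows, each of 7 numbers: a rotation vector rx, ry, rz in units of 2 degrees, then dx, dy, dz in shares of the most that a row can go, 1 being 50 mm, then the finger opening in m; each row shifts and turns the commanded pose from where the row before left it, along the tool's axes as they then stand; what a row does not reach is not made up. A row lasts 1/10 s, in which the tool goes at most 0.05 m and 8.59 degrees, less where a joint would pass 70% of its speed; a pose out of reach is approached as far as the arm can. The fingers move at their own pace and stop on an object; FORCE is the grip in N (left out, the last holds). Time passes only in rows, so rows that do not move let the fingers close. It prints the time, the measured TCP pose, the force, the opening and the grip force at its end. Input that does not fit is refused with a message, and nothing moves.
- bot.state(): the state, without advancing time (a new reading comes with each control period).
- bot.read_camera(name): name is "scene" or "side" or "wrist"; returns the picture (400x640x3 uint8, blue, green, red); there is no depth.
- bot.calibration(name): a dict with "vertical_fov" (degrees; the focal length in pixels is half the picture's height over the tangent of half this angle, whatever the lens; pixels are square), "cx", "cy" (the principal point, pixels), "xyz" and "attitude" of the camera in the world; the wrist camera has in their place "tool_from_camera" (4x4, takes a point from camera to tool coordinates, whose origin is the TCP and whose axes are the flange's). Camera axes: x right, y up, looking along -z (the intrinsics and any distortion apply to the point x, -y, -z); pixel columns grow to the right and rows downward; lengths in m; the calibration is good to about 2 mm. The wrist camera is an equidistant fisheye: a pixel r from the principal point sees the ray r / f radians off the axis. A picture is of the moment at which its call begins: read the wrist's pose just before it. calibration takes no time and is no camera call.
- bot.job_done(): hands the job in; it is judged then, once.
The state is a dict: "t": time; "joints": joint angles; "dq": joint speeds; "joint_efforts": joint torques, N m; "tcp_pos": TCP position; "tool_rot": TCP orientation; "wrist_force": force on the tool from outside, world axes, zero at the start; "moment": the same for the moment, N m; "grip_width": finger opening in m; "gripper_force": force on a finger pad.
Only numpy, scipy, OpenCV 4.12 (cv2) and the standard library are available. Lean on these libraries where they do the work, as an engineer would, in place of code of your own. Each camera call takes 0.05 s, during which the arm holds its last target. There are 200 camera calls.

## Working session

There is one attempt and no reset: what is moved stays moved. The work goes in short steps, Python scripts to look and compute and a shell command to move; the robot and the scene stay as the last step left them, time stands still between calls to the robot, and variables do not carry over. Pictures are saved under pics/ and viewed, at most 10 in all, crops included, and the job is handed in when it is done.

```bash
ls; mkdir -p pics
python3 - <<'E'
from station import bot
import cv2,numpy as np
s=bot.state();print(s)
a=[]
for n in("scene","side","wrist"):
    im=bot.read_camera(n);cv2.imwrite(f"pics/{n}0.png",im);c=bot.calibration(n);print(n,c)
E
```

```text
drive.py
pics
station.py
{'t': 0.0, 'joints': array([-6.88692363e+01,  1.83492206e+01,  8.97075452e+01, -1.46282289e-04,
        7.20438852e+01, -1.14709031e+00]), 'dq': array([ 0.15329364,  0.03573633, -0.04903743, -0.0412334 ,  0.062389  ,
        0.01376601]), 'joint_efforts': array([-1.44614962e-03, -4.12470603e+01, -2.31974119e+01,  7.26050581e-02,
        4.58769780e-02, -1.17329932e-04]), 'tcp_pos': array([ 0.21779534, -0.53163052,  0.2319368 ]), 'tool_rot': array([-1.79899366e+02, -1.87590027e-03,  2.22778976e+01]), 'wrist_force': array([ 1.01359405, -0.03857686,  0.58038088]), 'moment': array([-0.02696973,  0.02944708,  0.00969461]), 'gripper_force': 0.0, 'grip_width': 0.09105125663806309}
scene {'vertical_fov': 48.06775878373256, 'cx': 316.3845565951997, 'cy': 209.87231678181286, 'xyz': array([0.90883753, 0.59336764, 1.06725218]), 'attitude': array([ 34.60357102,  -0.23561757, 151.62276491])}
side {'vertical_fov': 56.70040464662405, 'cx': 312.03597734556934, 'cy': 193.69248091445755, 'xyz': array([ 0.29591965, -0.54440365,  0.70064829]), 'attitude': array([ 45.88970079,   1.18789329, -26.66186527])}
wrist {'vertical_fov': 65.70646984690485, 'cx': 309.1808638183131, 'cy': 201.65375837629773, 'tool_from_camera': array([[-1.26042738e-03,  9.69306667e-01,  2.45851576e-01,
         6.98465180e-02],
       [ 9.99998718e-01,  1.46460233e-03, -6.47638856e-04,
        -3.63518139e-04],
       [-9.87835451e-04,  2.45850444e-01, -9.69307270e-01,
        -1.51646958e-01],
       [ 0.00000000e+00,  0.00000000e+00,  0.00000000e+00,
         1.00000000e+00]])}
```

View pics/scene0.png

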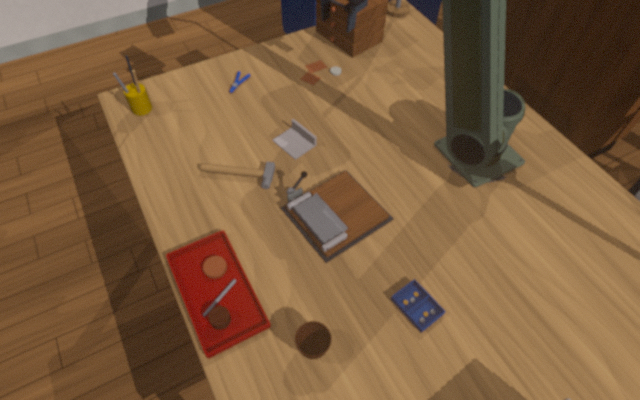

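View pics/side0.png

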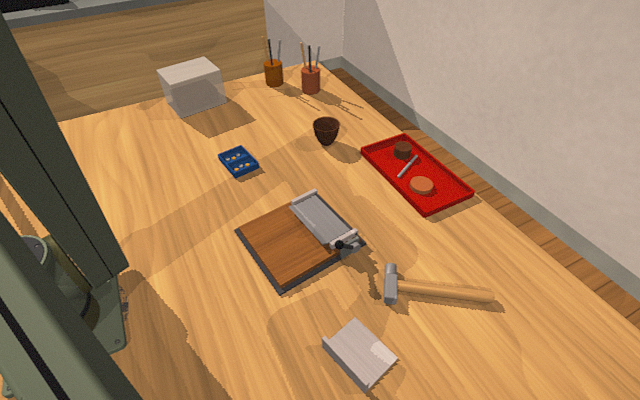

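```bash
cat > h.py <<'E'
from station import bot
import cv2,numpy as np
from scipy.spatial.transform import Rotation as R
def ray(n,px,st=None):
    c=bot.calibration(n);f=200/np.tan(np.radians(c["vertical_fov"]/2))
    u=(np.array(px,float)-[c["cx"],c["cy"]])
    if n!="wrist":
        d=np.array([u[0]/f,-u[1]/f,-1]);M=R.from_euler("xyz",c["attitude"],degrees=True).as_matrix();o=c["xyz"]
    else:
        r=np.hypot(*u);th=r/f;k=np.sin(th)/max(r,1e-9);d=np.array([u[0]*k,-u[1]*k,-np.cos(th)])
        T=np.array(c["tool_from_camera"]);W=R.from_euler("xyz",st["tool_rot"],degrees=True).as_matrix()
        M=W@T[:3,:3];o=st["tcp_pos"]+W@T[:3,3]
    d=M@d;return o,d/np.linalg.norm(d)
def plane(r,z): o,d=r;return o+d*(z-o[2])/d[2]
def tri(rs):
    A=sum(np.eye(3)-np.outer(d,d) for o,d in rs);b=sum((np.eye(3)-np.outer(d,d))@o for o,d in rs)
    p=np.linalg.solve(A,b);return p,max(np.linalg.norm((np.eye(3)-np.outer(d,d))@(p-o)) for o,d in rs)
E
python3 - <<'E'
from h import *
a=cv2.imread("pics/side0.png");b=cv2.imread("pics/scene0.png")
A=cv2.resize(a[185:395,230:400],None,fx=2.8,fy=2.8,interpolation=2);B=cv2.resize(b[115:265,260:400],None,fx=2.2,fy=2.2,interpolation=2)
o=np.zeros((600,800,3),np.uint8);o[:A.shape[0],:A.shape[1]]=A;o[:B.shape[0],480:480+B.shape[1]]=B;cv2.imwrite("pics/c.png",o)
for n,im,box in(("side",a,(230,185,400,300)),("scene",b,(270,160,400,265))):
    h=cv2.cvtColor(im,cv2.COLOR_BGR2HSV);x0,y0,x1,y1=box
    print(n,"bed",h[255,290] if n=="side" else h[200,345],"table",h[300,290] if n=="side" else h[150,370])
E
```

```text
side bed [ 13 178 155] table [ 17 142 231]
scene bed [ 13 153 127] table [ 17 124 160]
```

View pics/c.png

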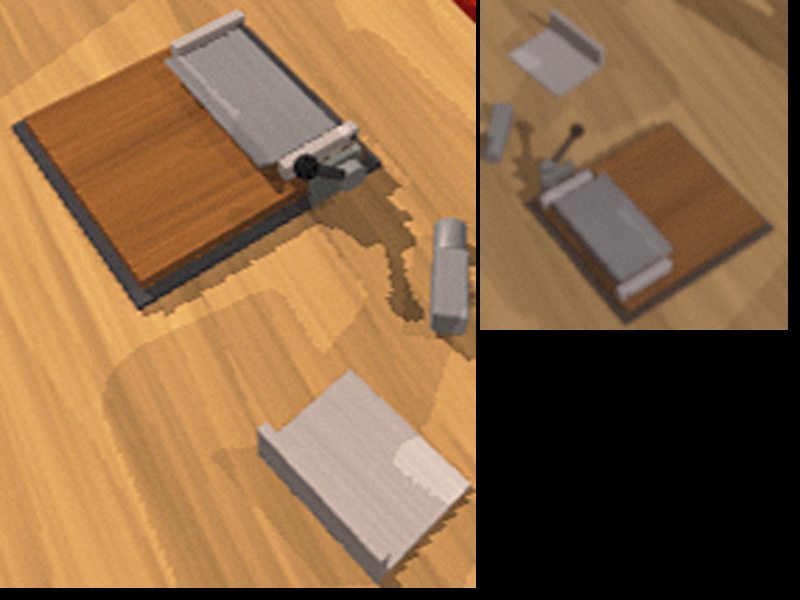

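The crops show the jig with its bed corners at side crop (25,120) and (145,285), and the knob at (307,167) side and (577,130) scene. The strip's flange runs (260,430)–(383,575) in side; its plain edge is (348,372)–(468,487).

Run:
```python
from h import *
S=lambda u,v:ray("side",(230+u/2.8-.3,185+v/2.8-.3))
C=lambda u,v:ray("scene",(260+(u-480)/2.2-.3,115+v/2.2-.3))
P={"knob":(S(307,167),C(577,130)),"bedNL":(S(25,121),C(770,227)),"bedNR":(S(145,285),C(668,124)),
"baseFR":(S(380,165),C(528,204)),
"edgeL":(S(348,372),C(558,95)),"edgeR":(S(468,487),C(511,55)),"flTopL":(S(260,428),C(603,50)),"flTopR":(S(383,562),C(552,13))}
q={}
for k,v in P.items():
    p,e=tri(v);q[k]=p;print(k,p.round(4),round(e,4))
d=q["bedNL"]-q["bedNR"];print("jig yaw",np.degrees(np.arctan2(-d[0],d[1])),np.linalg.norm(d))
d=q["edgeL"]-q["edgeR"];print("strip yaw",np.degrees(np.arctan2(-d[0],d[1])),np.linalg.norm(d))
d=q["flTopL"]-q["flTopR"];print("strip yaw",np.degrees(np.arctan2(-d[0],d[1])),np.linalg.norm(d))
```

```text
knob [ 0.5539 -0.1301  0.0799] 0.0
bedNL [0.3867 0.0774 0.0096] 0.0029
bedNR [ 0.4161 -0.1277  0.0156] 0.0007
baseFR [ 0.6411 -0.1056  0.0035] 0.0002
edgeL [ 0.5204 -0.2542  0.0048] 0.0009
edgeR [ 0.5472 -0.3583  0.0033] 0.0009
flTopL [ 0.4378 -0.2745  0.0368] 0.0001
flTopR [ 0.4663 -0.3797  0.032 ] 0.0005
jig yaw 8.163760179443436 0.20736160733014763
strip yaw 14.426997158985206 0.1074100026331166
strip yaw 15.16148473739365 0.10911346950376152
```

Careful with the scale: shifts go in shares of 50 mm and turns go in units of 2 degrees. That gives: -0.0375 m is -0.75, 0.0288 m is 0.576, 7 degrees is 3.5.

```bash
echo '[[[0, 0, 3.5, 0, 0, 0, 0.05], [0, 0, 3.55, 0, 0, 0, 0.05], [0, 0, 0, 0.576, -0.75, -0.04, 0.05], [0, 0, 0, 0.576, -0.75, -0.04, 0.05], [0, 0, 0, 0.576, -0.75, -0.04, 0.05], [0, 0, 0, 0.576, -0.75, -0.04, 0.05], [0, 0, 0, 0.576, -0.75, -0.04, 0.05], [0, 0, 0, 0.576, -0.75, -0.04, 0.05], [0, 0, 0, 0.576, -0.75, -0.04, 0.05], [0, 0, 0, 0.576, -0.75, -0.04, 0.05], [0, 0, 0, 0.576, -0.75, -0.04, 0.05], [0, 0, 0, 0.576, -0.75, -0.04, 0.05]]]' > rows.txt && python3 drive.py rows.txt
echo '[[[0, 0, 0, 0, 0, 0, 0.05], [0, 0, 0, 0, 0, 0, 0.05]]]' > rows.txt && python3 drive.py rows.txt
python3 - <<'E'
from h import *
import pickle
s=bot.state();im=bot.read_camera("wrist");cv2.imwrite("pics/w1.png",im);pickle.dump(s,open("w1.pkl","wb"));print(s["tcp_pos"],s["tool_rot"])
E
```

```text
t: 1.35
tcp_pos: [0.4502, -0.1181, 0.2528]
tool_rot: [180.0, -0.0, 8.2]
wrist_force: [1.0, -0.2, 0.4]
grip_width: 0.0505
gripper_force: 0.0
t: 1.55
tcp_pos: [0.4497, -0.1192, 0.2525]
tool_rot: [180.0, 0.1, 8.3]
wrist_force: [0.2, 0.2, 0.2]
grip_width: 0.0502
gripper_force: 0.0
[ 0.44974867 -0.11917145  0.25245482] [1.79984126e+02 5.42801397e-02 8.34221264e+00]
```

View pics/w1.png

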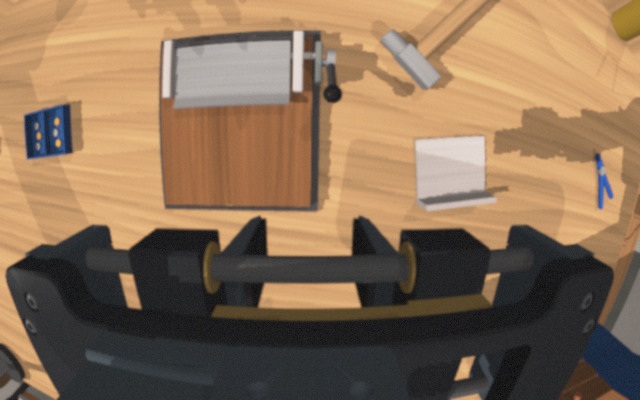

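The wrist view shows the knob at (333,93), bed near corners at about (166,207) and (312,205), and the leaf's near edge (173,107)–(290,104). The strip's plain edge is (414,139)–(485,136), with the flange along (420,208)–(495,200).

Run:
```python
from h import *
import pickle
im=cv2.imread("pics/w1.png");s=pickle.load(open("w1.pkl","rb"))
h=cv2.cvtColor(im,cv2.COLOR_BGR2HSV)
def big(m,box):
    x0,y0,x1,y1=box;k=np.zeros_like(m);k[y0:y1,x0:x1]=m[y0:y1,x0:x1]
    cs,_=cv2.findContours(k,0,cv2.CHAIN_APPROX_NONE);return max(cs,key=cv2.contourArea)
print(h[160,240],h[160,140],h[170,450],h[204,460],h[75,230],h[93,333])
bed=big(cv2.inRange(h,(3,140,60),(14,255,190)),(120,60,340,215))
print("bed",cv2.boxPoints(cv2.minAreaRect(bed)).round(1).tolist(),cv2.approxPolyDP(bed,5,True)[:,0].tolist())
st=big(cv2.inRange(h,(0,0,110),(180,70,255)),(400,120,510,225))
print("strip",cv2.approxPolyDP(st,3,True)[:,0].tolist())
kn=big(cv2.inRange(h,(0,0,0),(180,255,50)),(320,80,350,110));print("knob",cv2.minEnclosingCircle(kn))
lf=big(cv2.inRange(h,(0,0,90),(180,50,200)),(160,35,300,112))
print("leaf",cv2.approxPolyDP(lf,3,True)[:,0].tolist())
a=cv2.imread("pics/side0.png");ha=cv2.cvtColor(a,cv2.COLOR_BGR2HSV)
kn=big(cv2.inRange(ha,(0,0,0),(180,255,50)),(325,235,355,255));print("knob side",cv2.minEnclosingCircle(kn))
o=cv2.resize(im[20:220,150:350],None,fx=2.9,fy=2.9,interpolation=2);p=cv2.resize(im[120:220,405:505],None,fx=2,fy=2,interpolation=2)
z=np.zeros((580,790,3),np.uint8);z[:,:580]=o;z[:200,585:785]=p;cv2.imwrite("pics/c2.png",z)
```

```text
[ 12 145 165] [ 16 118 217] [ 10  28 209] [  8  28 209] [ 11  15 184] [128  24  42]
bed [[162.0, 205.0], [162.0, 90.0], [311.0, 90.0], [311.0, 205.0]] [[310, 91], [298, 100], [294, 95], [296, 101], [284, 109], [174, 111], [172, 100], [162, 100], [167, 201], [306, 205]]
strip [[484, 136], [414, 141], [419, 205], [434, 210], [496, 200], [490, 194], [433, 203], [422, 200], [487, 193]]
knob ((332.2957763671875, 92.33802795410156), 8.51051139831543)
leaf [[293, 35], [291, 41], [230, 41], [175, 49], [174, 40], [168, 40], [169, 95], [164, 97], [173, 96], [175, 108], [288, 103], [290, 60], [292, 89], [299, 92], [292, 89]]
knob side ((343.5, 245.5), 8.860122680664062)
```

View pics/c2.png

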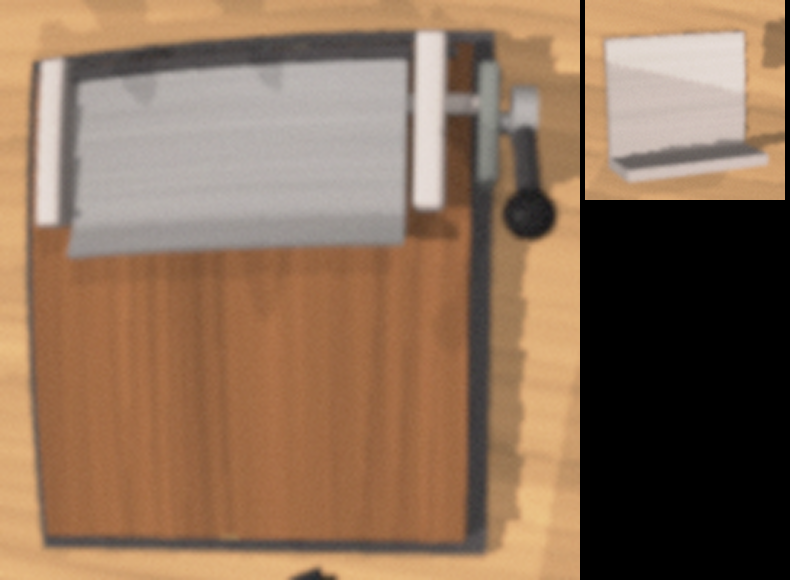

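Run:
```python
from h import *
import pickle
s=pickle.load(open("w1.pkl","rb"))
W=lambda u,v:ray("wrist",(150+u/2.9-.3,20+v/2.9-.3),s)
V=lambda u,v:ray("wrist",(405+(u-585)/2-.25,120+v/2-.25),s)
S=lambda u,v:ray("side",(230+u/2.8-.3,185+v/2.8-.3))
C=lambda u,v:ray("scene",(260+(u-480)/2.2-.3,115+v/2.2-.3))
P={"knob":(S(307,167),C(577,130),W(529,213)),"bedNL":(S(25,121),C(770,227),W(47,541)),"bedNR":(S(145,285),C(668,124),W(468,541)),
"leafL":(S(170,62),W(70,257)),"leafR":(S(262,163),W(403,243)),
"edgeL":(S(348,372),C(558,95),V(606,40)),"edgeR":(S(468,487),C(511,55),V(743,32)),"flTopL":(S(260,428),C(603,50),V(629,181)),"flTopR":(S(383,562),C(552,13),V(768,162))}
q={}
for k,v in P.items():
    p,e=tri(v);q[k]=p;print(k,p.round(4),round(e,4),*[r.round(4)[:2] for r in [plane(v[-1],p[2])]])
for a,b in(("bedNL","bedNR"),("leafL","leafR"),("edgeL","edgeR"),("flTopL","flTopR")):
    d=q[a]-q[b];print(a,"yaw",np.degrees(np.arctan2(-d[0],d[1])),np.linalg.norm(d),((q[a]+q[b])/2).round(4))
# single view wrist at nominal heights
for k,z in(("bedNL",.02),("bedNR",.02),("leafL",.035),("leafR",.035),("edgeL",.004),("edgeR",.004),("flTopL",.038),("flTopR",.038)):
    print(k,z,plane(P[k][-1],z).round(4)[:2], "side",plane(P[k][0],z).round(4)[:2])
```

```text
knob [ 0.5545 -0.1289  0.0799] 0.0016 [ 0.5551 -0.1275]
bedNL [0.3857 0.0771 0.01  ] 0.0037 [0.3838 0.0771]
bedNR [ 0.4159 -0.1272  0.0157] 0.0012 [ 0.4154 -0.1264]
leafL [0.5225 0.0626 0.0324] 0.0019 [0.521 0.064]
leafR [ 0.5406 -0.0818  0.0384] 0.0005 [ 0.5402 -0.0816]
edgeL [ 0.5214 -0.2531  0.0041] 0.0022 [ 0.523  -0.2515]
edgeR [ 0.5485 -0.3579  0.0033] 0.0022 [ 0.5507 -0.3577]
flTopL [ 0.4375 -0.2746  0.037 ] 0.0006 [ 0.437  -0.2747]
flTopR [ 0.4658 -0.3806  0.0337] 0.0022 [ 0.4648 -0.3832]
bedNL yaw 8.404119242795703 0.20660037052490327 [ 0.4008 -0.0251  0.0128]
leafL yaw 7.146833258480535 0.1456905248561349 [ 0.5316 -0.0096  0.0354]
edgeL yaw 14.451940720501417 0.10820823815402648 [ 0.5349 -0.3055  0.0037]
flTopL yaw 14.919458309870672 0.10974692878742208 [ 0.4516 -0.3276  0.0354]
bedNL 0.02 [0.3872 0.0724] side [0.3878 0.0663]
bedNR 0.02 [ 0.4165 -0.1262] side [ 0.416  -0.1308]
leafL 0.035 [0.521  0.0628] side [0.5229 0.0587]
leafR 0.035 [ 0.5404 -0.0814] side [ 0.5423 -0.0797]
edgeL 0.004 [ 0.523  -0.2515] side [ 0.5199 -0.2535]
edgeR 0.004 [ 0.5506 -0.3573] side [ 0.5478 -0.3589]
flTopL 0.038 [ 0.4372 -0.2743] side [ 0.4374 -0.2749]
flTopR 0.038 [ 0.4654 -0.38  ] side [ 0.4644 -0.381 ]
```

```bash
echo '[[[0, 0, 0, 0.682, 0.164, 0.4, 0.05], [0, 0, 0, 0.682, 0.164, 0.4, 0.05], [0, 0, 0, 0.682, 0.164, 0.4, 0.05], [0, 0, 0, 0, 0, 0.6, 0.05], [0, 0, 0, 0, 0, 0.6, 0.05], [0, 0, 0, 0, 0, 0.6, 0.05], [0, 0, 0, 0, 0, 0.45, 0.05], [0, 0, 0, 0, 0, 0, 0.015], [0, 0, 0, 0, 0, 0, 0.015], [0, 0, 0, 0, 0, 0, 0.015], [0, 0, 0, 0, 0, 0, 0.015], [0, 0, 0, 0, 0, 0, 0.015]]]' > rows.txt && python3 drive.py rows.txt 12
```

```text
t: 2.8
tcp_pos: [0.5549, -0.1283, 0.0818]
tool_rot: [-179.9, -0.1, 8.1]
wrist_force: [-0.8, 6.1, 2.3]
grip_width: 0.0188
gripper_force: 12.0
```

To row units: 0.0099 m is 0.198, 0.0098 m is 0.196.

```bash
echo '[[[0, 0, 0, 0.156, 0, -0.122, 0.015], [0, 0, 0, 0.174, 0, -0.096, 0.015], [0, 0, 0, 0.188, 0, -0.066, 0.015], [0, 0, 0, 0.196, 0, -0.034, 0.015], [0, 0, 0, 0.198, 0, 0, 0.015], [0, 0, 0, 0.196, 0, 0.032, 0.015], [0, 0, 0, 0.188, 0, 0.064, 0.015], [0, 0, 0, 0.176, 0, 0.094, 0.015], [0, 0, 0, 0.156, 0, 0.122, 0.015], [0, 0, 0, 0.136, 0, 0.146, 0.015], [0, 0, 0, 0.04, 0, 0.06, 0.015], [0, 0, 0, 0, 0, 0, 0.015]]]' > rows.txt && python3 drive.py rows.txt 20
```

```text
t: 4.0
tcp_pos: [0.6495, -0.1156, 0.0742]
tool_rot: [179.9, -0.8, 8.1]
wrist_force: [6.1, 6.3, 5.5]
grip_width: 0.0183
gripper_force: 20.0
```

```bash
echo '[[[0, 0, 0, 0, 0, 0, 0.015], [0, 0, 0, 0, 0, 0, 0.015]]]' > rows.txt && python3 drive.py rows.txt
```

```text
t: 4.2
tcp_pos: [0.6495, -0.1156, 0.0742]
tool_rot: [179.9, -0.8, 8.1]
wrist_force: [5.9, 5.2, 5.3]
grip_width: 0.0184
gripper_force: 20.0
```

```bash
echo '[[[0, 0, 0, 0, 0, 0, 0.05], [0, 0, 0, 0, 0, 0, 0.05], [0, 0, 0, 0, 0, 0, 0.05], [0, 0, 0, 0, 0, -0.6, 0.07], [0, 0, 0, 0, 0, -0.8, 0.08], [0, 0, 0, -0.6, -0.4, -0.6, 0.09], [0, 0, 0, -0.8, -0.5, 0, 0.09], [0, 0, 0, -0.8, -0.5, 0, 0.09], [0, 0, 0, -0.8, -0.5, 0, 0.09], [0, 0, 0, 0, 0, 0, 0.09], [0, 0, 0, 0, 0, 0, 0.09]]]' > rows.txt && python3 drive.py rows.txt
python3 - <<'E'
from h import *
import pickle
s=bot.state();im=bot.read_camera("wrist");cv2.imwrite("pics/w2.png",im);pickle.dump(s,open("w2.pkl","wb"));print(s["tcp_pos"],s["tool_rot"])
cv2.imwrite("pics/side2.png",bot.read_camera("side"))
E
```

```text
t: 5.3
tcp_pos: [0.4814, -0.0443, 0.1707]
tool_rot: [180.0, -0.1, 8.2]
wrist_force: [0.6, 0.2, 0.6]
grip_width: 0.0901
gripper_force: 0.0
[ 0.48140544 -0.0442541   0.17074711] [ 1.79951343e+02 -6.71685374e-02  8.20636459e+00]
```

View pics/w2.png

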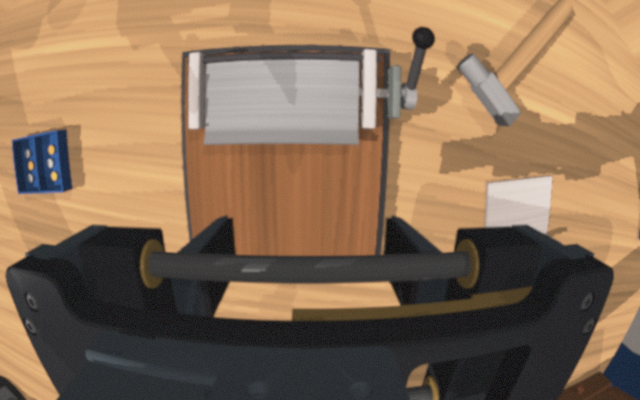

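The lever is over: knob at (423,38), leaf edge (206,142)–(358,143), jig otherwise unmoved. Next I check the knob angle and refine the jig's pose.

Run:
```python
from h import *
import pickle
im=cv2.imread("pics/w2.png");s=pickle.load(open("w2.pkl","rb"))
h=cv2.cvtColor(im,cv2.COLOR_BGR2HSV);sat=cv2.GaussianBlur(h[:,:,1],(3,3),0).astype(float)
def cross(p,t=80):
    i=np.where((p[:-1]<t)&(p[1:]>=t))[0]
    return i[0]+(t-p[i[0]])/(p[i[0]+1]-p[i[0]]) if len(i) else np.nan
pts=[]
for u in range(214,352,4):
    v=125+cross(sat[125:160,u]);pts.append(plane(ray("wrist",(u,v),s),.035)[:2])
pts=np.array(pts);pts=pts[np.isfinite(pts[:,0])]
vx,vy,x0,y0=cv2.fitLine(pts.astype(np.float32),cv2.DIST_HUBER,0,.001,.001).ravel()
if vy<0:vx,vy=-vx,-vy
print("leaf near yaw",np.degrees(np.arctan2(-vx,vy)),len(pts),np.abs((pts-[x0,y0])@[vy,-vx]).max())
L=[];Rr=[]
for v in range(136,141):
    L.append(206-cross(sat[v,206-20:207][::-1]) if 0 else 225-cross(sat[v,190:226][::-1]));Rr.append(340+cross(sat[v,340:380]))
print(L,Rr)
ends=[plane(ray("wrist",(np.nanmedian(a),142.5),s),.035)[:2] for a in(L,Rr)];print("ends",np.round(ends,4),np.linalg.norm(ends[0]-ends[1]),np.mean(ends,0))
th=np.arctan2(-vx,vy);m=np.mean(ends,0);nx=np.array([np.cos(th),np.sin(th)])
O=m-nx*((m-[x0,y0])@nx);print("jig origin",O,"yaw",np.degrees(th))
# bed side edges: brown -> dark plate, at z .02
for name,cols in(("R",(340,400)),("L",(175,215))):
    q=[]
    for v in range(160,205,3):
        g=im[v,cols[0]:cols[1],2].astype(float);g=cv2.GaussianBlur(g[None],(3,1),0)[0]
        d=np.diff(g);i=np.argmin(d) if name=="R" else np.argmax(d)
        q.append(plane(ray("wrist",(cols[0]+i+.5,v),s),.02)[:2])
    q=np.array(q);f=cv2.fitLine(q.astype(np.float32),cv2.DIST_HUBER,0,.001,.001).ravel()
    c=np.array([f[2],f[3]]);rel=c-O;print("bed",name,"yaw",np.degrees(np.arctan(f[1]/f[0])),"jig y",rel@[-np.sin(th),np.cos(th)])
k=plane(ray("wrist",(422.5,38),s),.0746);r=k[:2]-O;print("knob",k,"jig",r@nx,r@[-nx[1],nx[0]])
a=cv2.imread("pics/side2.png");m=cv2.inRange(cv2.cvtColor(a,cv2.COLOR_BGR2HSV),(0,0,0),(180,255,50))
m[:, :330]=0;m[:,420:]=0;m[:195]=0;m[260:]=0
for c in cv2.findContours(m,0,2)[0]:
    if cv2.contourArea(c)>20:(x,y),rr=cv2.minEnclosingCircle(c);print("side",x,y,rr,tri([ray("side",(x,y)),ray("wrist",(422.5,38),s)]))
```

```text
leaf near yaw 7.5176864 35 0.00024467025393315657
[np.float64(204.0810810810811), np.float64(203.9189189189189), np.float64(203.76315789473685), np.float64(203.575), np.float64(203.4102564102564)] [np.float64(358.8), np.float64(358.75), np.float64(358.64864864864865), np.float64(358.5135135135135), np.float64(358.4166666666667)]
ends [[ 0.5222  0.064 ]
 [ 0.5413 -0.082 ]] 0.1472837737471947 [ 0.53170514 -0.00898808]
jig origin [ 0.52971766 -0.00925037] yaw 7.5176864
bed R yaw 7.611262 jig y -0.0992515221842138
bed L yaw 7.20839 jig y 0.09958228680781604
knob [ 0.64082533 -0.11648447  0.0746    ] jig 0.0961229651083516 -0.12084884193361282
side 370.0 227.5 4.031229019165039 (array([ 0.64040212, -0.11654134,  0.07384765]), np.float64(0.0006656970548319428))
```

To row units: -0.005 m is -0.1, -8.05 degrees is -4.025.

```bash
echo '[[[0, 0, -4.025, 0, 0, -0.1, 0.05], [0, 0, -4.025, 0, 0, 0, 0.05], [0, 0, -4.025, 0, 0, 0, 0.05], [0, 0, -4.025, 0, 0, 0, 0.05], [0, 0, -4.025, 0, 0, 0, 0.05], [0, 0, -4.025, 0, 0, 0, 0.05], [0, 0, -4.025, 0, 0, 0, 0.05], [0, 0, -4.025, 0, 0, 0, 0.05], [0, 0, -4.025, 0, 0, 0, 0.05], [0, 0, -4.025, 0, 0, 0, 0.05], [0, 0, -4.025, 0, 0, 0, 0.05], [0, 0, -4.025, 0, 0, 0, 0.05]]]' > rows.txt && python3 drive.py rows.txt
cat >> h.py <<'E'
def go(tgt,yaw=None):
    s=bot.state();W=R.from_euler("xyz",s["tool_rot"],degrees=True).as_matrix();d=np.array(tgt)-s["tcp_pos"]
    print("tcp",s["tcp_pos"].round(4),s["tool_rot"].round(2),"F",s["wrist_force"].round(1),"tool d",(W.T@d).round(4),"rz",None if yaw is None else round(s["tool_rot"][2]-yaw,2))
E
python3 -c "
from h import *
go([.4545,-.3267,.12],104.8)"
```

```text
t: 6.6
tcp_pos: [0.4835, -0.045, 0.1751]
tool_rot: [180.0, 0.0, 105.1]
wrist_force: [-0.2, -0.1, 0.1]
grip_width: 0.05
gripper_force: 0.0
tcp [ 0.4835 -0.045   0.1751] [1.7997e+02 3.0000e-02 1.0506e+02] F [-0.2 -0.1  0.1] tool d [-0.2645 -0.1013  0.0552] rz 0.26
```

```bash
echo '[[[0, 0, 0.1, -0.756, -0.29, 0.08, 0.04], [0, 0, 0, -0.756, -0.29, 0.08, 0.04], [0, 0, 0, -0.756, -0.29, 0.08, 0.04], [0, 0, 0, -0.756, -0.29, 0.08, 0.04], [0, 0, 0, -0.756, -0.29, 0.08, 0.04], [0, 0, 0, -0.756, -0.29, 0.08, 0.04], [0, 0, 0, -0.756, -0.29, 0.08, 0.04], [0, 0, 0, 0, 0, 0, 0.04], [0, 0, 0, 0, 0, 0, 0.04]]]' > rows.txt && python3 drive.py rows.txt
python3 - <<'E'
from h import *
import pickle
s=bot.state();im=bot.read_camera("wrist");cv2.imwrite("pics/w3.png",im);pickle.dump(s,open("w3.pkl","wb"));go([.4545,-.3267,.026],104.8)
cv2.imwrite("pics/w3c.png",cv2.resize(im[40:300,170:510],None,fx=2.3,fy=2.3))
E
```

```text
t: 7.5
tcp_pos: [0.4506, -0.3273, 0.1465]
tool_rot: [-180.0, -0.0, 104.4]
wrist_force: [0.3, 0.6, 0.2]
grip_width: 0.0399
gripper_force: 0.0
tcp [ 0.4506 -0.3263  0.1468] [-1.7999e+02 -5.0000e-02  1.0451e+02] F [-1.   1.   0.5] tool d [-0.0015  0.0036  0.1208] rz -0.29
```

View pics/w3c.png

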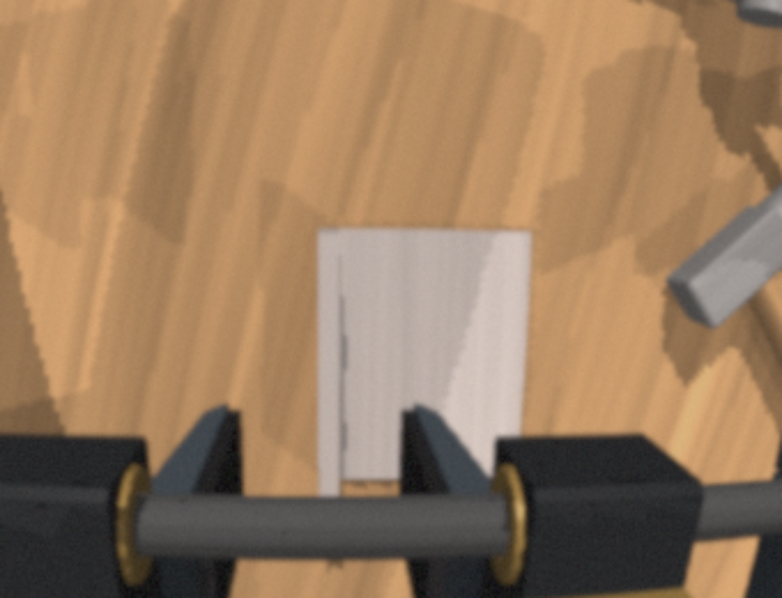

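The flange top spans crop (319–342, 230–497), the plain edge runs (531,230)–(523,460), and the fingers straddle the flange.

Run:
```python
from h import *
import pickle
s=pickle.load(open("w3.pkl","rb"))
P=lambda u,v,z:plane(ray("wrist",(170+u/2.3-.3,40+v/2.3-.3),s),z)
q={k:P(*a) for k,a in dict(fl0=(319,230,.038),fl1=(340,230,.038),fr0=(319,497,.038),fr1=(342,497,.038),el=(531,230,.004),er=(523,455,.004)).items()}
for k,v in q.items():print(k,v[:2].round(4))
y=lambda a,b:np.degrees(np.arctan2(-(q[a]-q[b])[0],(q[a]-q[b])[1]));print(y("fl0","fr0"),y("fl1","fr1"),y("el","er"))
m=(q["fl0"]+q["fl1"]+q["fr0"]+q["fr1"])/4;print("grip",m)
go([m[0],m[1],.026],y("fl0","fr0")+90)
```

```text
fl0 [ 0.4366 -0.2724]
fl1 [ 0.444  -0.2705]
fr0 [ 0.4625 -0.3738]
fr1 [ 0.4714 -0.3715]
el [ 0.5233 -0.2501]
er [ 0.5511 -0.347 ]
14.320568222290483 15.16453081304751 16.007801209755048
grip [ 0.45362326 -0.32205039  0.038     ]
tcp [ 0.4506 -0.3263  0.1468] [-1.7999e+02 -5.0000e-02  1.0451e+02] F [-1.   1.   0.5] tool d [0.0032 0.004  0.1208] rz 0.19
```

To row units: 0.03 m is 0.6, 0.0041 m is 0.082, -0.3 degrees is -0.15.

```bash
echo '[[[0, 0, -0.15, 0.006, 0.082, 0.6, 0.04], [0, 0, 0, 0, 0, 0.8, 0.04], [0, 0, 0, 0, 0, 0.6, 0.04], [0, 0, 0, 0, 0, 0.29, 0.04], [0, 0, 0, 0, 0, 0.11, 0.04], [0, 0, 0, 0, 0, 0, 0.04], [0, 0, 0, 0, 0, 0, 0.0], [0, 0, 0, 0, 0, 0, 0.0], [0, 0, 0, 0, 0, 0, 0.0], [0, 0, 0, 0, 0, 0, 0.0], [0, 0, 0, 0, 0, 0, 0.0], [0, 0, 0, 0, 0, 0, 0.0]]]' > rows.txt && python3 drive.py rows.txt 40
```

```text
t: 8.75
tcp_pos: [0.4541, -0.3248, 0.0278]
tool_rot: [180.0, 0.0, 104.9]
wrist_force: [-1.6, 0.1, 5.5]
grip_width: 0.0078
gripper_force: 40.0
```

To row units: -0.03 m is -0.6, -0.025 m is -0.5, 3.7 degrees is 1.85.

```bash
echo '[[[0, 0, 0, 0, 0, -0.2, 0], [0, 0, 0, 0, 0, -0.5, 0], [0, 0, 0, 0, 0, -0.6, 0], [0, 0, 0, 0, 0, -0.5, 0], [0, 0, 1.85, 0, 0, 0, 0], [0, 0, 1.85, 0, 0, 0, 0], [0, 0, 0, 0, 0, 0, 0], [0, 0, 0, 0, 0, 0, 0]]]' > rows.txt && python3 drive.py rows.txt
python3 -c "
from h import *
go([.4197,-.0237,.09],97.5)"
```

```text
t: 9.55
tcp_pos: [0.4539, -0.3243, 0.1171]
tool_rot: [-180.0, -0.0, 97.6]
wrist_force: [0.8, 0.1, -2.3]
grip_width: 0.0079
gripper_force: 40.0
tcp [ 0.4539 -0.3243  0.1171] [-1.7997e+02 -3.0000e-02  9.7550e+01] F [ 0.8  0.1 -2.3] tool d [0.3025 0.0056 0.0273] rz 0.05
```

```bash
echo '[[[0, 0, 0, 0.4, 0.014, 0.04, 0], [0, 0, 0, 0.8, 0.014, 0.04, 0], [0, 0, 0, 0.8, 0.014, 0.04, 0], [0, 0, 0, 0.8, 0.014, 0.04, 0], [0, 0, 0, 0.8, 0.014, 0.04, 0], [0, 0, 0, 0.8, 0.014, 0.04, 0], [0, 0, 0, 0.8, 0.014, 0.04, 0], [0, 0, 0, 0.6, 0.014, 0.04, 0], [0, 0, 0, 0.25, 0, 0, 0], [0, 0, 0, 0, 0, 0, 0], [0, 0, 0, 0, 0, 0, 0]]]' > rows.txt && python3 drive.py rows.txt
python3 - <<'E'
from h import *
import pickle
go([.4197,-.0237,.046],97.5)
s=bot.state();im=bot.read_camera("wrist");cv2.imwrite("pics/w4.png",im);pickle.dump(s,open("w4.pkl","wb"))
a=bot.read_camera("side");cv2.imwrite("pics/side4.png",a)
A=cv2.resize(a[160:310,210:400],None,fx=2.1,fy=2.1);B=cv2.resize(im[0:300,170:560],None,fx=1,fy=1)
o=np.zeros((320,800,3),np.uint8);o[:A.shape[0],:399]=A;o[:300,405:795]=B;cv2.imwrite("pics/c4.png",o)
E
```

```text
t: 10.65
tcp_pos: [0.4208, -0.0244, 0.1014]
tool_rot: [180.0, 0.0, 97.5]
wrist_force: [0.5, -0.2, -3.5]
grip_width: 0.0078
gripper_force: 40.0
tcp [ 0.4208 -0.0244  0.1014] [1.7997e+02 4.0000e-02 9.7530e+01] F [ 0.5 -0.2 -3.5] tool d [ 0.0009 -0.0011  0.0554] rz 0.03
```

View pics/c4.png

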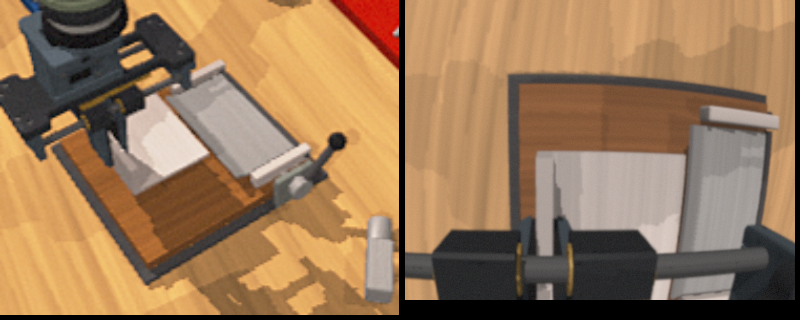

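Strip held level and parallel to the leaf, above the bed (side crop: strip corners (140,192), (208,155)). Lowering now.

```bash
echo '[[[0, 0, 0, 0.018, -0.022, 0.3, 0], [0, 0, 0, 0, 0, 0.3, 0], [0, 0, 0, 0, 0, 0.26, 0], [0, 0, 0, 0, 0, 0.12, 0], [0, 0, 0, 0, 0, 0.06, 0], [0, 0, 0, 0, 0, 0, 0], [0, 0, 0, 0, 0, 0, 0]]]' > rows.txt && python3 drive.py rows.txt;echo '[[[0, 0, 0, 0, 0, 0.02, 0], [0, 0, 0, 0, 0, 0, 0]]]' > rows.txt && python3 drive.py rows.txt;echo '[[[0, 0, 0, 0, 0, 0.02, 0], [0, 0, 0, 0, 0, 0, 0]]]' > rows.txt && python3 drive.py rows.txt;echo '[[[0, 0, 0, 0, 0, 0.02, 0], [0, 0, 0, 0, 0, 0, 0]]]' > rows.txt && python3 drive.py rows.txt
```

```text
t: 11.45
tcp_pos: [0.4196, -0.0234, 0.0496]
tool_rot: [179.9, 0.0, 97.5]
wrist_force: [-0.3, -0.5, -1.3]
grip_width: 0.0078
gripper_force: 40.0
t: 11.65
tcp_pos: [0.4193, -0.0232, 0.0485]
tool_rot: [180.0, 0.0, 97.5]
wrist_force: [-0.3, -0.4, -3.0]
grip_width: 0.0079
gripper_force: 40.0
t: 11.85
tcp_pos: [0.4194, -0.0231, 0.0478]
tool_rot: [180.0, 0.0, 97.5]
wrist_force: [-1.4, 1.0, 5.2]
grip_width: 0.0079
gripper_force: 40.0
t: 12.05
tcp_pos: [0.4194, -0.0231, 0.0478]
tool_rot: [179.9, 0.0, 97.5]
wrist_force: [-3.3, 0.6, 16.0]
grip_width: 0.0079
gripper_force: 40.0
```

To row units: 0.008 m is 0.16, -0.0023 m is -0.046.

```bash
echo '[[[0, 0, 0, 0, 0, -0.046, 0], [0, 0, 0, 0, 0, 0, 0], [0, 0, 0, 0, 0.16, 0, 0], [0, 0, 0, 0, 0.16, 0, 0], [0, 0, 0, 0, 0.16, 0, 0], [0, 0, 0, 0, 0.16, 0, 0], [0, 0, 0, 0, 0, 0, 0]]]' > rows.txt && python3 drive.py rows.txt;echo '[[[0, 0, 0, 0, 0.14, 0, 0], [0, 0, 0, 0, 0.14, 0, 0], [0, 0, 0, 0, 0.14, 0, 0], [0, 0, 0, 0, 0.12, 0, 0], [0, 0, 0, 0, 0, 0, 0]]]' > rows.txt && python3 drive.py rows.txt
python3 -c "
from h import *
go([.5297-.042*.9914,-.0092-.042*.1308,.0478],97.5)"
```

```text
t: 12.75
tcp_pos: [0.4527, -0.0189, 0.0485]
tool_rot: [179.9, 0.0, 97.5]
wrist_force: [-0.7, -0.3, -2.5]
grip_width: 0.0078
gripper_force: 40.0
t: 13.25
tcp_pos: [0.4789, -0.0154, 0.0486]
tool_rot: [179.9, 0.0, 97.5]
wrist_force: [-0.7, 0.0, -1.4]
grip_width: 0.008
gripper_force: 40.0
tcp [ 0.4789 -0.0154  0.0486] [1.7992e+02 2.0000e-02 9.7490e+01] F [-0.7  0.  -1.4] tool d [-0.0005  0.0092  0.0009] rz -0.01
```

To row units: 0.003 m is 0.06.

```bash
echo '[[[0, 0, 0, 0, 0.06, 0, 0], [0, 0, 0, 0, 0.06, 0, 0], [0, 0, 0, 0, 0, 0, 0]]]' > rows.txt && python3 drive.py rows.txt;for i in 1 2 ; do echo '[[[0, 0, 0, 0, 0.03, 0, 0], [0, 0, 0, 0, 0, 0, 0]]]' > rows.txt && python3 drive.py rows.txt; done
```

```text
t: 13.55
tcp_pos: [0.484, -0.0147, 0.0486]
tool_rot: [180.0, 0.0, 97.5]
wrist_force: [0.4, -1.0, -2.5]
grip_width: 0.008
gripper_force: 40.0
t: 13.75
tcp_pos: [0.4852, -0.0145, 0.0486]
tool_rot: [180.0, 0.0, 97.5]
wrist_force: [0.5, 0.1, -3.2]
grip_width: 0.0075
gripper_force: 40.0
t: 13.95
tcp_pos: [0.4868, -0.0143, 0.0486]
tool_rot: [180.0, 0.0, 97.5]
wrist_force: [0.5, 0.4, -2.6]
grip_width: 0.0078
gripper_force: 40.0
```

```bash
for i in 1 2 3 4; do echo '[[[0, 0, 0, 0, 0.02, 0, 0], [0, 0, 0, 0, 0, 0, 0]]]' > rows.txt && python3 drive.py rows.txt|grep -E "tcp|wrist"; done
```

```text
tcp_pos: [0.4877, -0.0142, 0.0486]
wrist_force: [0.1, -0.3, -2.1]
tcp_pos: [0.4888, -0.014, 0.0486]
wrist_force: [0.8, -0.0, -3.3]
tcp_pos: [0.4892, -0.0139, 0.0485]
wrist_force: [-2.0, -0.5, -2.0]
tcp_pos: [0.4893, -0.0139, 0.0483]
wrist_force: [-3.5, -1.5, -1.0]
```

```bash
echo '[[[0, 0, 0, 0, 0.01, 0.02, 0], [0, 0, 0, 0, 0, 0.02, 0], [0, 0, 0, 0, 0, 0.016, 0], [0, 0, 0, 0, 0, 0, 0], [0, 0, 0, 0, 0, 0, 0]]]' > rows.txt && python3 drive.py rows.txt 50;python3 - <<'E'
from h import *
go([.489,-.0139,.0478],97.5)
im=bot.read_camera("wrist");a=bot.read_camera("side")
A=cv2.resize(a[160:310,210:400],None,fx=2.1,fy=2.1);B=im[0:300,170:560]
o=np.zeros((320,800,3),np.uint8);o[:A.shape[0],:399]=A;o[:300,405:795]=B;cv2.imwrite("pics/c5.png",o)
E
```

```text
t: 15.25
tcp_pos: [0.4893, -0.0138, 0.0478]
tool_rot: [-179.8, 0.0, 97.5]
wrist_force: [-11.4, -1.4, 20.9]
grip_width: 0.0082
gripper_force: 50.0
tcp [ 0.4893 -0.0138  0.0478] [-179.85    0.     97.5 ] F [-11.4  -1.4  20.9] tool d [-0.     -0.0003 -0.    ] rz -0.0
```

View pics/c5.png

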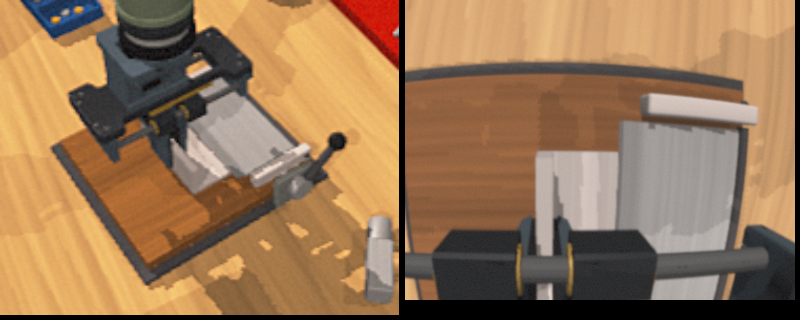

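The strip is tucked under the leaf (wrist crop x 618 onward), the lever is over, and the strip is pressing at about 21 N down and 11 N against the stop.

```bash
echo '[[[0, 0, 0, 0, 0, 0, 0], [0, 0, 0, 0, 0, 0, 0], [0, 0, 0, 0, 0, 0, 0]]]' > rows.txt && python3 drive.py rows.txt; python3 -c "
from station import bot
print(bot.job_done())"
```

```text
t: 15.65
tcp_pos: [0.4893, -0.0138, 0.0478]
tool_rot: [-179.8, 0.0, 97.5]
wrist_force: [-12.3, -1.0, 20.7]
grip_width: 0.0078
gripper_force: 50.0
the job is handed in; nothing more can be done
None
```

I handed the job in at 15.65 s without a verdict coming back: the lever is fully over, the strip is tucked under the leaf against the back stop, and it is still gripped at 50 N and pressed down with about 21 N.

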